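Tip both tube racks over to their microtube face

ROBOT

A 6-joint arm with a two-finger parallel gripper is mounted at the origin on the work surface. World frame = base frame: x ahead of the robot, y to its left, z up, the work surface at z = 0. Lengths are in mm, angles in rad, forces in N, time in s.
With the tool pointing down it reaches from about 325 to 775 mm from the base axis. Payload 5.5 kg.
Tool frame: the origin (TCP) lies between the finger pads; the fingertips stand 22 mm ahead of it and the grasp point (between the pads) lies 3 mm ahead of it; z points along the fingers, y is the direction in which the jaws open and shut (so a half turn about z gives the same grasp; the last joint's range is limited). The gripper opens to 85 mm and grips with 20 to 120 N. Pads are 22 mm wide; open, the fingers measure 114 mm over their backs; the gripper's body (76 mm by 85 mm) begins 54 mm behind the grasp point. The pads swing forward as they close: fully open they stand 13 mm farther back than shut.
Start: joints at [1.183, 0.091, 1.231, -0, 1.82, -0.057], TCP at [194.885, 567.483, 253.275] pointing down, gripper open.
Joint ranges: [-2.87, 2.87], [-0.86, 2.18], [0.17, 2.46], [-1.51, 4.65], [0.06, 2.69], [-2.65, 2.65]. Speed limits (rad/s): [2.57, 2.57, 3.01, 3.14, 3.14, 3.14].

INTERFACE

Orientations are given as a rotation vector (axis times angle).
In Python, from bench import robot gives the robot as it stands.
- The arm moves only by the shell command python3 -m handwheel 'ROWS' [FORCE]. ROWS is JSON, a list of rows, each a list of 7 numbers: the turn, a rotation vector about the tool's x, y, z in rad, then the shift along the tool's x, y, z in mm, then the closure, from -1 (fully open) to 1 (shut). A call has 1 to 5 rows; each row is the pose to reach, as a shift and turn from the pose commanded when the call began, along the tool's axes at that moment; what a row does not reach only later rows make up. A row lasts 1/8 s, in which the tool goes at most 62.5 mm and 10.7 degrees, less where a joint would pass 70% of its speed; a pose out of reach is approached as far as the arm can. A call with a gripper value outside its range is refused whole. The fingers move at their own pace and stop on an object; FORCE is the grip in N (left out, the last holds). Time passes only in rows, so rows that repeat a pose let the fingers close. It gives the time, the measured TCP pose, the force and the opening at its end, in the units of the state.
- robot.get_obs(): the state, without advancing time (a new reading comes with each control period).
- robot.grab_frame(name): name is "scene" or "top"; returns the picture (420x560x3 uint8, blue, green, red); there is no depth.
- robot.camera_info(name): a dict with "vfov" (degrees; the focal length in pixels is half the picture's height over the tangent of half this angle, whatever the lens; pixels are square), "cx", "cy" (the principal point, pixels), "R" (3x3) and "t" (3): a world point X has camera coordinates R X + t. Camera axes: x right, y down, z forward; pixel columns grow to the right and rows downward; lengths in mm; the calibration is good to about 2 mm. A picture is of the moment at which its call begins. camera_info takes no time and is no camera call.
- robot.hand_in(): hands the job in, once; it reports no verdict.
The state is a dict: "time": time; "joint_positions": joint angles; "joint_velocities": joint speeds; "effort": joint torques, N m; "tcp_pos": TCP position; "orientation": TCP orientation; "ft_force": force on the tool from outside, world axes, zero at the start; "wrist_torque": the same for the moment, N m; "finger_gap": opening from 0.0 (shut) to 1.0 (fully open).
Only numpy, scipy, OpenCV 4.12 (cv2) and the standard library are available. Lean on these libraries where they do the work, as an engineer would, in place of code of your own. Each camera call takes 0.05 s, during which the arm holds its last target. There are 200 camera calls.

TASK

Both green tube racks are standing on edge. Tip each one over by pushing on it with the fingertips, so that it lies flat on the bench with its face of thirty-two small microtube holes upwards; do not pick a rack up or slide it away from where it stands. Leave everything else on the bench where it is.

Things in the scene. Friction and masses are not known exactly. Their poses are not given: they have to be found in the camera images.
- rack_a: green plastic four-way tube rack, about 0.2 kg, standing on edge: 95 mm tall on a base 51 mm thick and 175 mm long. Origin at the centre of the block; own x through the thickness, own y along the length, own z up at the start. Holes: +x face thirty-two of 11.5 mm (4 x 8), -x face twelve of 17.5 mm (2 x 6), +z face four of 30 mm, -z face sixteen of 8 mm. Turned up to 35 degrees from facing the robot.
- rack_b: second rack, same moulding, axes and faces as rack_a. One rack stands left, the other right of the robot's centre line (either way round). rack_a has its microtube face (+x) away from the robot, rack_b towards it. Each is free of the bench: tipped past about 28 degrees it falls by itself, to lie 51 mm high over the side it was pushed to.
- rack_a_micro (a point): centre of the microtube face (+x, 95 x 175 mm, thirty-two 11.5 mm holes) of rack_a; this face must end uppermost. Upright at the start, 47.5 mm up; 51 mm up when done. The face that is pushed, or whose top edge is pushed, is the one that ends uppermost.
- rack_b_micro (a point): centre of the microtube face (+x, 95 x 175 mm, thirty-two 11.5 mm holes) of rack_b; this face must end uppermost. Upright at the start, 47.5 mm up; 51 mm up when done. The face that is pushed, or whose top edge is pushed, is the one that ends uppermost.
- rack_a_top_edge (a point): middle of the top edge of the microtube face of rack_a, 95 mm up at the start. A level push on that face within about 25 mm of this edge, away from the face, tips the rack over its opposite bottom edge; pushed low down it only slides.
- rack_b_top_edge (a point): middle of the top edge of the microtube face of rack_b, 95 mm up at the start. A level push on that face within about 25 mm of this edge, away from the face, tips the rack over its opposite bottom edge; pushed low down it only slides.
- media_bottle: bystander, to be left alone: glass laboratory bottle with a blue screw cap, 80 mm in diameter and 165 mm tall, standing between and beyond the two racks; origin at the centre of its underside
- amber_bottle: bystander, to be left alone: small amber glass bottle with a white cap, 44 mm in diameter and 75 mm tall, standing between the two racks; origin at the centre of its underside
- beaker: bystander, to be left alone: small glass beaker, 55 mm in diameter at the rim and 70 mm tall, standing between the two racks, nearer the robot than the amber bottle; origin at the centre of its underside
- spatula: bystander, to be left alone: steel laboratory spatula, 144 x 10 x 4 mm, lying flat between the two racks on the robot's side, its length along its own x; origin at the centre of its underside
- dishes: bystander, to be left alone: stack of two clear culture dishes, 91 mm in diameter and 30 mm tall, at the left (+y); origin at the centre of its underside
- wash_bottle: bystander, to be left alone: white wash bottle with a blue cap and a spout, 74 mm in diameter and 196 mm tall, at the left (+y); origin at the centre of its underside
- tip_box: bystander, to be left alone: box of pipette tips, 122 x 85 mm and 62 mm tall, at the right (-y); origin at the centre of its underside
- tube_jar: bystander, to be left alone: clear jar with a white lid, 70 mm in diameter and 85 mm tall, at the right (-y); origin at the centre of its underside
Things that resemble listed ones, but are neither listed nor needed, are in the scene too. What is shaped like the rack_b but brown is not meant. Leave any orange or purple look-alike of the rack_a alone.

How it is judged (in metres and radians):
At the end, for the whole second after the job is handed in: Both racks lie flat on the bench (within about 4 degrees, not on top of anything), thirty-two-hole face up, at rest, each rack's centre less than 150 mm from where it began (tipping alone shifts it by about 80 mm); no bystander moved over 20 mm or tipped over 20 degrees (angle between each of rack_a, rack_b's own x axis and vertical below 0.08 rad and height (world z) of rack_a between 0.021 and 0.031 m and linear speed of each of rack_a, rack_b below 0.02 m/s and angular speed of each of rack_a, rack_b below 0.1 rad/s and distance of each of rack_a, rack_b from where it was at the start of the episode below 0.15 m and height (world z) of rack_b between 0.021 and 0.031 m and not (distance of media_bottle from where it was at the start of the episode above 0.02 m or angle between media_bottle's own z axis and vertical above 0.35 rad) and not (distance of amber_bottle from where it was at the start of the episode above 0.02 m or angle between amber_bottle's own z axis and vertical above 0.35 rad) and not (distance of beaker from where it was at the start of the episode above 0.02 m or angle between beaker's own z axis and vertical above 0.35 rad) and not (distance of spatula from where it was at the start of the episode above 0.02 m or angle between spatula's own z axis and vertical above 0.35 rad) and not (distance of dishes from where it was at the start of the episode above 0.02 m or angle between dishes's own z axis and vertical above 0.35 rad) and not (distance of wash_bottle from where it was at the start of the episode above 0.02 m or angle between wash_bottle's own z axis and vertical above 0.35 rad) and not (distance of tip_box from where it was at the start of the episode above 0.02 m or angle between tip_box's own z axis and vertical above 0.35 rad) and not (distance of tube_jar from where it was at the start of the episode above 0.02 m or angle between tube_jar's own z axis and vertical above 0.35 rad)); the robot touches nothing.
It fails at once if a rack is lifted off the bench (its centre rises above 62 mm; tipping over an edge takes it only to 54 mm) (height (world z) of any of rack_a, rack_b above 0.062 m).
It fails at once if a bystander is pushed over 20 mm from its place or tipped over 20 degrees ((distance of media_bottle from where it was at the start of the episode above 0.02 m or angle between media_bottle's own z axis and vertical above 0.35 rad) or (distance of amber_bottle from where it was at the start of the episode above 0.02 m or angle between amber_bottle's own z axis and vertical above 0.35 rad) or (distance of beaker from where it was at the start of the episode above 0.02 m or angle between beaker's own z axis and vertical above 0.35 rad) or (distance of spatula from where it was at the start of the episode above 0.02 m or angle between spatula's own z axis and vertical above 0.35 rad) or (distance of dishes from where it was at the start of the episode above 0.02 m or angle between dishes's own z axis and vertical above 0.35 rad) or (distance of wash_bottle from where it was at the start of the episode above 0.02 m or angle between wash_bottle's own z axis and vertical above 0.35 rad) or (distance of tip_box from where it was at the start of the episode above 0.02 m or angle between tip_box's own z axis and vertical above 0.35 rad) or (distance of tube_jar from where it was at the start of the episode above 0.02 m or angle between tube_jar's own z axis and vertical above 0.35 rad)).
It also fails if it takes over 40 s, if anything falls off the work surface, if the arm or the gripper's body presses on something with over 40 N, if the wrist force passes 120 N, or if a joint passes its speed limit or range.

## Working session

There is one attempt and no reset: what is moved stays moved. The work goes in short steps, Python scripts to look and compute and a shell command to move; the robot and the scene stay as the last step left them, time stands still between calls to the robot, and variables do not carry over. Pictures are saved under pics/ and viewed, about 8 in all and at most 12, crops included, and the job is handed in when it is done.

```bash
mkdir -p pics; python3 - <<'E'
from bench import robot
import cv2
for n in("scene","top"):
    cv2.imwrite(f"pics/{n}0.png",robot.grab_frame(n)); print(n,robot.camera_info(n))
print(robot.get_obs())
E
```

```text
scene {'vfov': 44.40204125225323, 'cx': 287.0167670067989, 'cy': 202.01263007616066, 'R': array([[ 0.58926628,  0.80793474, -0.0025899 ],
       [ 0.43921529, -0.3230284 , -0.83829743],
       [-0.67812623,  0.49284288, -0.54520703]]), 't': array([-276.23903272, -146.22865991, 1808.90952431])}
top {'vfov': 45.423645327800855, 'cx': 278.9342741853277, 'cy': 213.65792946801287, 'R': array([[ 0.01199299, -0.99992503, -0.00247099],
       [-0.99650451, -0.01174757, -0.08270889],
       [ 0.08267366,  0.00345428, -0.99657069]]), 't': array([ -16.50046361,  486.47957511, 1437.29708369])}
{'time': 0.1, 'joint_positions': array([ 1.18330787e+00,  9.18091172e-02,  1.23181214e+00, -4.19187745e-06,
        1.81980307e+00, -5.66742796e-02]), 'joint_velocities': array([-0.00120538, -0.00118669, -0.00292633, -0.0011777 , -0.00063615,
        0.00129899]), 'effort': array([ 2.60517671e-03, -4.60218000e+01, -4.19217038e+01, -9.27492067e-06,
        1.07149771e-02,  2.49078744e-05]), 'tcp_pos': array([194.79089207, 567.26188277, 252.22225427]), 'orientation': array([-5.17211019e-01, -3.09831881e+00,  2.80757114e-03]), 'ft_force': array([-0.41116881,  0.07758561, -0.44355028]), 'wrist_torque': array([-0.05140747, -0.0052364 , -0.0046046 ]), 'finger_gap': 0.9998153919414247}
```

View pics/scene0.png

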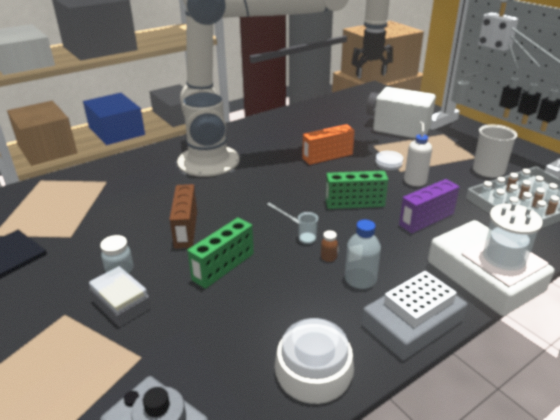

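View pics/top0.png

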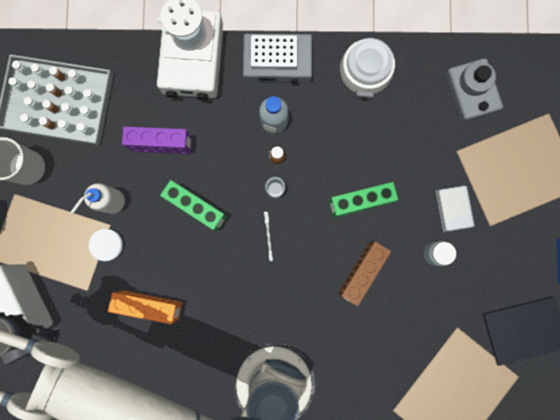

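```bash
python3 - <<'E'
import cv2,numpy as np
t=cv2.imread("pics/top0.png");s=cv2.imread("pics/scene0.png")
r=lambda im,x,y:cv2.resize(im[y:y+75,x:x+100],None,fx=4,fy=4,interpolation=cv2.INTER_CUBIC)
cv2.imwrite("pics/m.png",np.vstack([np.hstack([r(t,145,165),r(t,320,165)]),np.hstack([r(s,305,155),r(s,175,212)])]))
E
```

```text
(no output)
```

View pics/m.png

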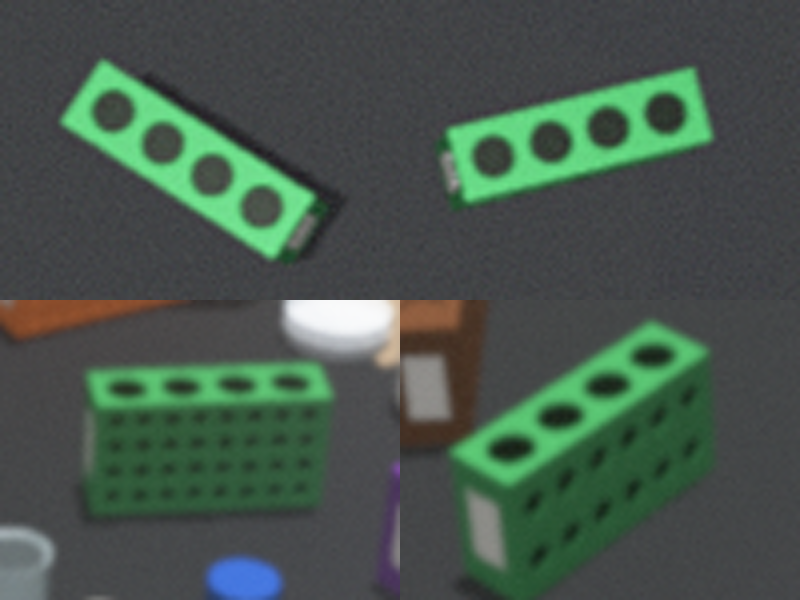

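```bash
cat > h.py <<'E'
import numpy as np
from scipy.spatial.transform import Rotation as Ro
from bench import robot
def pix(n,u,v,z):
    c=robot.camera_info(n);f=210/np.tan(np.radians(c["vfov"]/2));R=c["R"];t=c["t"]
    d=R.T@np.array([(u-c["cx"])/f,(v-c["cy"])/f,1]);o=-R.T@t
    return o+d*(z-o[2])/d[2]
def tool(p,yaw=None):
    "shift in tool axes to world p"
    o=robot.get_obs();Rm=Ro.from_rotvec(o["orientation"]).as_matrix()
    return Rm.T@(np.array(p)-o["tcp_pos"])
E
python3 - <<'E'
from h import *
np.set_printoptions(precision=1,suppress=True)
for nm,ox,oy,P in(("a",145,165,[(102,60),(62,124),(276,260),(316,205)]),("b",320,165,[(47,128),(295,68),(313,140),(64,203)])):
    W=np.array([pix("top",ox+(u+.5)/4-.5,oy+(v+.5)/4-.5,95)[:2] for u,v in P]);print(nm,W.tolist(),W.mean(0))
    import cv2;print(cv2.minAreaRect(W.astype(np.float32)))
for nm,u,v,z in(("beaker",275,187,70),("amber",277,154,75),("media",273,106,165),("spat1",266,212,4),("spat2",270,260,4),("wash",94,195,196),("dish",105,245,30),("purp1",187,153,95),("purp2",123,150,95),("purp2",186,128,95),("tipbox",456,208,62),("jar",441,254,85),("brown",388,250,95),("brown",342,297,95)): print(nm,pix("top",u,v,z))
print(Ro.from_rotvec(robot.get_obs()["orientation"]).as_matrix())
E
```

```text
a [[571.5374115207011, 291.7789290120741], [526.5859934206378, 318.1050203287663], [434.2779389410242, 168.00132804196576], [472.5062124147116, 141.30902748708107]] [501.2 229.8]
((500.2943115234375, 230.8438720703125), (180.13430786132812, 52.02195358276367), 56.64924240112305)
b [[529.3436577504642, -155.24705755415138], [573.1360736574891, -326.678116465477], [523.1592570535062, -338.74582003593775], [477.52668555276614, -167.11980909253404]] [ 525.8 -246.9]
((525.3313598632812, -246.89898681640625), (53.1433219909668, 178.2576446533203), 14.32986831665039)
beaker [557.7   1.1  70. ]
amber [651.   -3.4  75. ]
media [762.   8. 165.]
spat1 [492.4  27.4   4. ]
spat2 [352.1  13.8   4. ]
wash [514.5 463.3 196. ]
dish [389.6 487.8  30. ]
purp1 [646.9 247.   95. ]
purp2 [653.3 425.7  95. ]
purp2 [717.7 251.7  95. ]
tipbox [ 505.1 -510.2   62. ]
jar [ 375.  -458.7   85. ]
brown [ 384.1 -310.7   95. ]
brown [ 255.3 -185.    95. ]
[[-0.9  0.3 -0. ]
 [ 0.3  0.9 -0. ]
 [ 0.  -0.  -1. ]]
```

```bash
python3 - <<'E'
from h import *
print(tool([556,195,252]), Ro.from_rotvec(robot.get_obs()["orientation"]).as_matrix()[:,0])
E
```

```text
[-462.53954399 -234.75046759    0.60549157] [-9.45777834e-01  3.24814223e-01  9.96950970e-05]
```

```bash
python3 -m handwheel '[[0,0,0,-60,-30,0,1],[0,0,0,-115,-58,0,1],[0,0,0,-170,-87,0,1],[0,0,0,-225,-115,0,1],[0,0,0,-280,-142,0,1]]' 40; python3 -m handwheel '[[0,0,0,-50,-25,0,1],[0,0,0.12,-105,-53,0,1],[0,0,0.245,-155,-78,0,1],[0,0,0.245,-183,-93,0,1],[0,0,0.245,-183,-93,0,1]]'; python3 - <<'E'
from h import *
print(robot.get_obs()["tcp_pos"],robot.get_obs()["finger_gap"],tool([556,195,97]), Ro.from_rotvec(robot.get_obs()["orientation"]).as_matrix()[:,0])
E
```

```text
time: 0.72
tcp_pos: [413.5, 341.6, 252.9]
orientation: [-0.517, -3.098, 0.0]
ft_force: [0.4, 1.0, 0.4]
finger_gap: 0.003
time: 1.35
tcp_pos: [556.4, 193.9, 252.0]
orientation: [-0.897, -3.009, 0.002]
ft_force: [-0.0, -0.5, 0.1]
finger_gap: -0.002
[556.42522962 193.85615356 251.98328816] -0.0021390160437226306 [  0.81460429   1.00632532 154.98268466] [-0.83681322  0.54748742  0.0010806 ]
```

```bash
python3 -m handwheel '[[0,0,0,0,0,50,1],[0,0,0,0,0,100,1],[0,0,0,0,0,140,1],[0,0,0,0,0,154,1],[0,0,0,0,0,154,1]]'; python3 - <<'E'
from h import *
import cv2
s=robot.grab_frame("scene");t=robot.grab_frame("top")
r=lambda im,x,y:cv2.resize(im[y:y+150,x:x+100],None,fx=4,fy=4,interpolation=cv2.INTER_CUBIC)
cv2.imwrite("pics/m2.png",np.hstack([r(t,145,125),r(s,305,95)]))
E
```

```text
time: 1.98
tcp_pos: [554.8, 196.4, 99.0]
orientation: [-0.89, -3.012, 0.001]
ft_force: [0.1, -0.4, 1.7]
finger_gap: -0.002
```

View pics/m2.png

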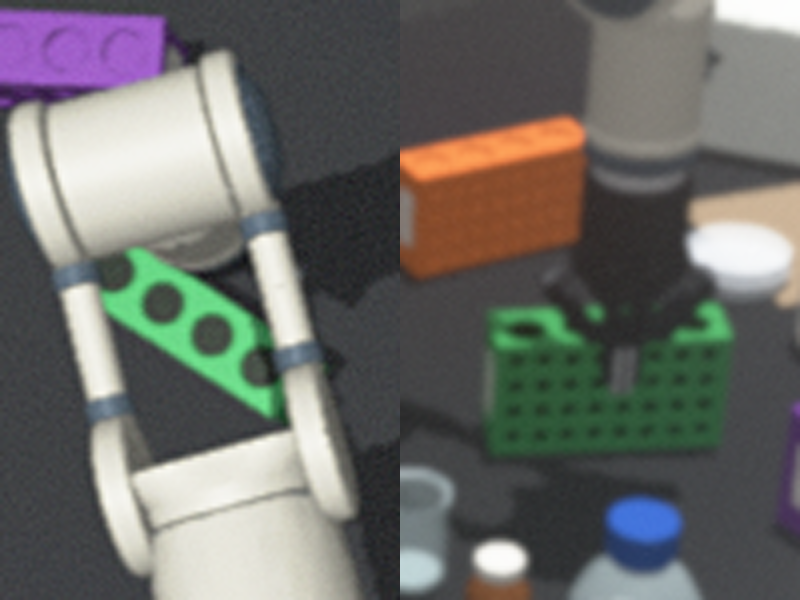

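```bash
python3 - <<'E'
from h import *
for z in (65,70,75,80,85): print(z,pix("scene",360.5,193.7,z))
E
python3 -m handwheel '[[0,0,0,6,0,0,1],[0,0,0,12,0,0,1],[0,0,0,18,0,0,1],[0,0,0,24,0,0,1],[0,0,0,30,0,0,1]]'
```

```text
65 [552.20335046 204.46072704  65.        ]
70 [557.85214162 198.69568558  70.        ]
75 [563.50093278 192.93064413  75.        ]
80 [569.14972394 187.16560267  80.        ]
85 [574.7985151  181.40056121  85.        ]
time: 2.7
tcp_pos: [530.1, 212.4, 99.5]
orientation: [0.892, 3.012, 0.0]
ft_force: [0.5, -0.1, 0.5]
finger_gap: 0.005
```

```bash
python3 -m handwheel '[[0,0,0,0,0,-8,1],[0,0,0,6,0,-8,1],[0,0,0,13,0,-8,1],[0,0,0,20,0,-8,1],[0,0,0,27,0,-8,1]]';python3 -m handwheel '[[0,0,0,7,0,0,1],[0,0,0,14,0,0,1],[0,0,0,21,0,0,1],[0,0,0,28,0,0,1],[0,0,0,28,0,0,1]]'; python3 - <<'E'
from h import *
import cv2
s=robot.grab_frame("scene")
r=lambda im,x,y:cv2.resize(im[y:y+150,x:x+200],None,fx=3,fy=3,interpolation=cv2.INTER_CUBIC)
cv2.imwrite("pics/m3.png",r(s,255,95))
E
```

```text
time: 3.32
tcp_pos: [507.0, 227.2, 107.1]
orientation: [-0.892, -3.012, 0.0]
ft_force: [0.0, -0.1, 0.1]
finger_gap: -0.001
time: 3.95
tcp_pos: [483.8, 242.5, 107.3]
orientation: [-0.891, -3.013, -0.0]
ft_force: [-0.5, 0.3, 0.8]
finger_gap: 0.0
```

View pics/m3.png

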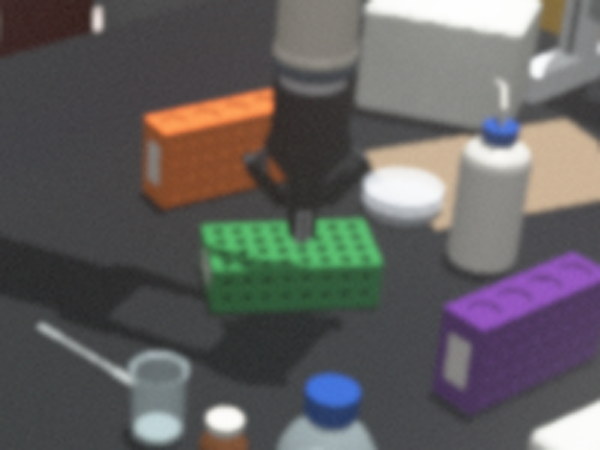

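```bash
python3 -m handwheel '[[0,0,0,0,0,-50,1],[0,0,0,0,0,-100,1],[0,0,0,-20,-34,-130,1],[0,0,-0.14,-48,-81,-145,1],[0,0,-0.28,-76,-129,-145,1]]'; python3 - <<'E'
from h import *
import cv2
print(tool([461,-263,252]), Ro.from_rotvec(robot.get_obs()["orientation"]).as_matrix()[:,0])
E
```

```text
time: 4.62
tcp_pos: [478.1, 91.2, 254.4]
orientation: [0.454, 3.105, 0.001]
ft_force: [0.7, -0.2, -0.5]
finger_gap: 0.0
[ -85.04979352 -344.23992205    2.23214058] [-0.95810835  0.28638356 -0.00358352]
```

```bash
python3 -m handwheel '[[0,0,-0.1,-13,-52,0,1],[0,0,-0.2,-26,-104,0,1],[0,0,-0.3,-39,-156,0,1],[0,0,-0.4,-52,-208,0,1],[0,0,-0.5,-65,-260,0,1]]';  python3 - <<'E'
from h import *
print(tool([461,-263,252]), Ro.from_rotvec(robot.get_obs()["orientation"]).as_matrix()[:,0])
E
```

```text
time: 5.25
tcp_pos: [463.7, -177.1, 252.5]
orientation: [-0.325, 3.124, -0.001]
ft_force: [0.2, 0.1, -0.3]
finger_gap: -0.002
[ 20.3163618  -83.53787309   0.49689734] [-9.78626724e-01 -2.05643689e-01 -6.38700232e-04]
```

```bash
python3 -m handwheel '[[0,0,-0.054,10,-42,0,1],[0,0,-0.054,20,-83.5,0,1],[0,0,-0.054,20,-83.5,0,1],[0,0,-0.054,20,-83.5,50,1],[0,0,-0.054,20,-83.5,100,1]]';python3 -m handwheel '[[0,0,0,0,0,35,1],[0,0,0,0,0,45,1],[0,0,0,0,0,45,1]]';  python3 - <<'E'
from h import *
import cv2
print(robot.get_obs()["tcp_pos"], Ro.from_rotvec(robot.get_obs()["orientation"]).as_matrix()[:,0])
s=robot.grab_frame("scene")
r=lambda im,x,y:cv2.resize(im[y:y+200,x:x+266],None,fx=3,fy=3,interpolation=cv2.INTER_CUBIC)
cv2.imwrite("pics/m4.png",r(s,140,120))
E
```

```text
time: 5.88
tcp_pos: [461.8, -260.6, 151.9]
orientation: [-0.404, 3.114, -0.002]
ft_force: [0.5, 0.2, -1.0]
finger_gap: -0.001
time: 6.25
tcp_pos: [461.6, -260.5, 107.8]
orientation: [-0.405, 3.115, 0.0]
ft_force: [1.0, -0.1, 0.1]
finger_gap: 0.004
[ 461.57709481 -260.51067512  107.75882533] [-9.66713688e-01 -2.55860582e-01 -9.09263776e-05]
```

View pics/m4.png

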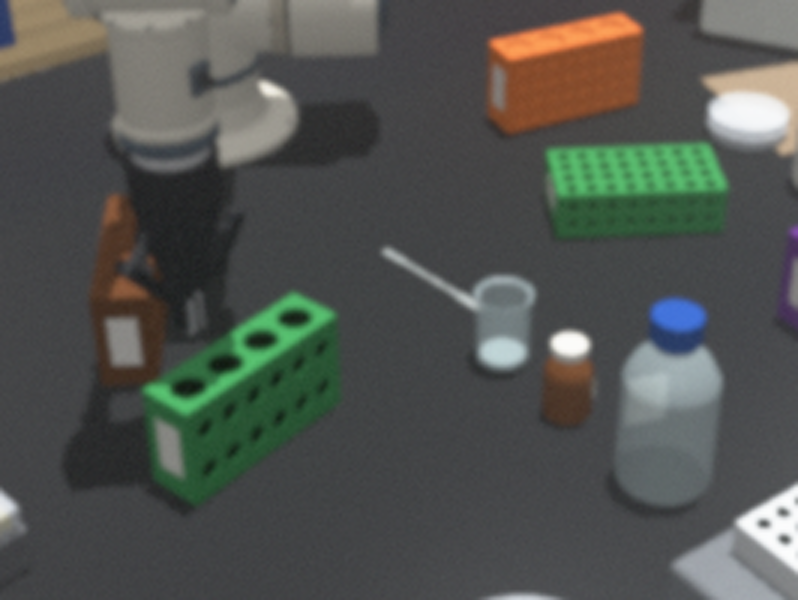

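```bash
python3 -m handwheel '[[0,0,0,-7,0,0,1],[0,0,0,-14,0,0,1],[0,0,0,-21,0,0,1],[0,0,0,-27,0,0,1],[0,0,0,-33,0,0,1]]';python3 -m handwheel '[[0,0,0,-7,0,0,1],[0,0,0,-14,0,0,1],[0,0,0,-21,0,0,1],[0,0,0,-28,0,0,1],[0,0,0,-35,0,0,1]]';python3 -m handwheel '[[0,0,0,-7,0,0,1],[0,0,0,-14,0,0,1],[0,0,0,-18,0,0,1],[0,0,0,-18,0,-40,1],[0,0,0,-18,0,-90,1]]';python3 -m handwheel '[[0,0,0,30,0,-40,1],[0,0,0,60,0,-60,1],[0,0,0,60,0,-60,1],[0,0,0,60,0,-60,1]]';  python3 - <<'E'
from h import *
import cv2
s=robot.grab_frame("scene");t=robot.grab_frame("top");cv2.imwrite("pics/t5.png",t)
r=lambda im,x,y:cv2.resize(im[y:y+150,x:x+400],None,fx=2,fy=2,interpolation=cv2.INTER_CUBIC)
cv2.imwrite("pics/m5.png",np.vstack([r(s,80,140),r(t,80,130)]))
E
```

```text
time: 6.92
tcp_pos: [493.6, -252.4, 107.2]
orientation: [0.404, -3.115, -0.0]
ft_force: [-0.5, -0.3, 0.5]
finger_gap: 0.007
time: 7.55
tcp_pos: [527.6, -243.4, 107.2]
orientation: [-0.404, 3.115, 0.0]
ft_force: [0.5, -0.0, 0.2]
finger_gap: 0.001
time: 8.18
tcp_pos: [543.9, -238.6, 196.6]
orientation: [0.404, -3.112, -0.003]
ft_force: [1.0, -0.3, 0.6]
finger_gap: 0.002
time: 8.68
tcp_pos: [486.7, -254.1, 256.5]
orientation: [0.404, -3.115, -0.001]
ft_force: [-0.3, 0.3, 0.1]
finger_gap: 0.002
```

View pics/m5.png

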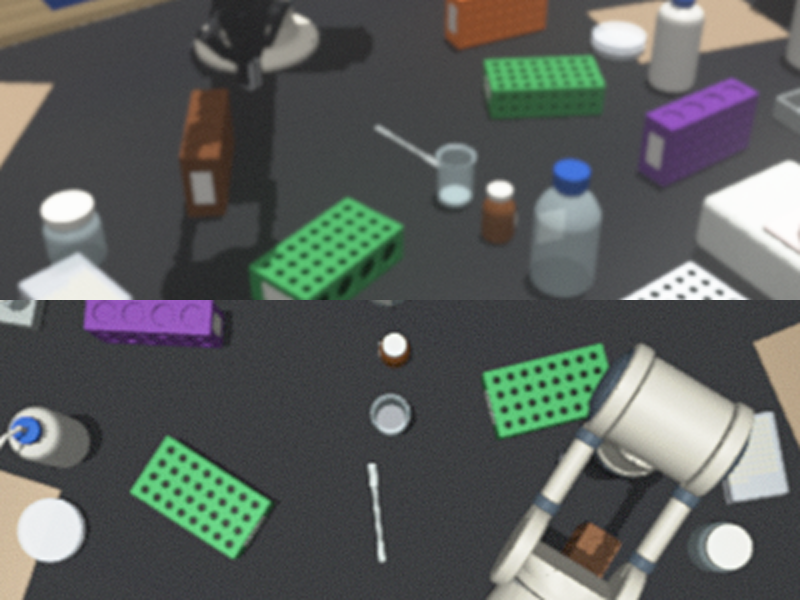

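```bash
python3 - <<'E'
from h import *
a=pix("top",180.5,228.5,51);print(a,np.hypot(*(a[:2]-[501,230])))
b=pix("top",(484+603)/2/2+80+2,(389.5-300)/2+130,51);print(b,np.hypot(*(b[:2]-[525.5,-247])))
for nm,n,u,v,z in(("beaker0",0,275,187,70),("beaker1",0,80+390/2,130+114/2,70)):print(nm,pix("top",u,v,z))
print(robot.hand_in())
E
```

```text
[438.53227942 267.95876439  51.        ] 73.09640147118279
[ 598.27109866 -223.47285155   51.        ] 76.47979807995232
beaker0 [557.73667789   1.10059854  70.        ]
beaker1 [557.73667789   1.10059854  70.        ]
the job is handed in; nothing more can be done
None
```

I tipped both green racks with the closed fingertips and handed the job in at about 8.8 s of the 40 s limit. I pushed rack_a (on the left) from its far side towards the robot and rack_b (on the right) from the robot's side.

- **Racks:** The last pictures show both lying flat with the thirty-two small holes up. By my measurement rack_a's centre shifted about 73 mm and rack_b's about 76 mm, both under the 150 mm limit. The rack_b figure is rougher, because the arm hid part of it in the top view.
- **Bystanders:** Only the beaker was re-measured, and it had not moved. The others I only compared by eye. The amber bottle, media bottle, spatula, dishes, wash bottle and jar look unmoved. The tip box was partly hidden by the arm.
- **Forces and gripper:** Wrist force readings stayed within about 2 N. The gripper finished clear of everything, at a height of about 256 mm.

No check failed or disagreed. I did not measure the racks' exact tilt or whether they were fully at rest.

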